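# Load a sample jar into the analyser's sprung drawer

## Task

The analyser's sample drawer was left half shut, on its first catch. Press the release key on top so that the drawer springs right out, and lower the tall slim sample jar gently, upright, into the round well in it, without dropping it. Then push the drawer fully home, past the first catch until the final catch clicks and it stays, with the key back up; do not force key or drawer, and leave everything else on the bench where it stands.

Things in the scene. Friction and masses are not known exactly. Their poses are not given: they have to be found in the camera images.
- analyser: White and blue bench instrument, 240 mm deep (x), 260 wide (y), 126 high, fixed to the bench. Origin: centre of its underside, on the bench. x points from its drawer front into the case (away from the robot at yaw 0), z up. The drawer is in the middle of its front (-x) side, the release key on its top, towards +y.
- drawer (a joint): How far the drawer is out, m, along the analyser's -x: 0.085 sprung out; 0.024 half shut on its first catch (the start); fully home on its final catch somewhere from -0.010 to 0.006, a depth that differs each time and cannot be seen. A spring drives it out, 6 N at 0, 2 N at 0.085. Each catch's ramp adds 2 to 4 N over 16 mm, then clicks within 1 mm past its rest; the hard stop is 2 mm past the final rest.
- drawer_face (a point): Point on the outer, flat face of the drawer front, midway across it and 85 mm above the bench; moves with the drawer, axes as the analyser's. The front is a plain plate without a handle, 124 mm wide, 12 thick, from 16 to 108 mm above the bench; at joint value 0 it stands 12 mm proud of the case front.
- well (a point): Centre of the floor of the round well, 30 mm above the bench; moves with the drawer, axes as the analyser's. A hole 39.5 mm across, 12 deep in a black block 56 mm square, 58 mm behind (+x) the drawer front's outer face; with the drawer out it is 39 mm before the case front and open from above. The drawer's side walls reach 41 mm above the bench.
- key (a joint): How far the release key is pressed, m: 0 up, 0.008 bottomed hard. It moves straight down; the spring needs 1.5 N to start and 3.6 N at the bottom. The drawer lets go at about 4 to 6 mm. Each time a catch of the drawer being pushed in rides up its ramp the key dips by itself, and jumps up again at the click.
- key_top (a point): Centre of the grey release key's top, 138 mm above the bench and 12 mm above the case top; axes as the analyser's, moves with the key. The key is 26 mm (x) by 36 mm (y) and lies 13 mm in front of (-x) and 85 mm to the +y side of the analyser's origin.
- jar: The sample jar to load: the tall slim one, 36 mm across and 64 mm high, white with a yellow screw cap (top 22 mm), about 60 to 120 g, standing on the bench. Origin: centre of its underside; z up.
- pot_a: Low wide sample pot, 48 mm across, 44 high, same white plastic and yellow cap; bystander standing in line with the jar, order varies. Origin: centre of its underside.
- pot_b: A second low wide pot like pot_a, bystander. Origin: centre of its underside.
- tube_rack: Rack of glass test tubes, 120 x 220 mm, 131 high, bystander. Origin: centre of its underside.
- keypad: White number keypad, 120 x 90 mm, 24 high, bystander. Origin: centre of its underside.
- mouse: Grey computer mouse, 100 x 58 mm, 30 high, bystander. Origin: centre of its underside.
- beaker: Glass beaker, 70 mm across, 90 high, bystander. Origin: centre of its underside.
- spatula: Laboratory spatula lying on the bench along its x axis, bystander.
- notebook: Blue notebook, 130 x 180 mm, 12 thick, bystander. Origin: centre of its underside.

How it is judged:
By the outcome, as a careful person would: the job done as asked, in the order asked, and still so for the second after the job is handed in, with the robot touching nothing.
It also fails if it takes over 72 s, if anything falls off the work surface, if the arm or the gripper's body presses on something with over 40 N, if the wrist force passes 120 N, or if a joint passes its speed limit or range.

## Robot

A 6-joint arm with a two-finger parallel gripper is mounted at the origin on the work surface. World frame = base frame: x ahead of the robot, y to its left, z up, the work surface at z = 0. Lengths are in mm, angles in rad, forces in N, time in s.
With the tool pointing down it reaches from about 375 to 925 mm from the base axis. Payload 5.7 kg.
Tool frame: the origin (TCP) lies at the very end of the fingers, on their centre line; the grasp point (between the pads) lies 19 mm behind it; z points along the fingers, x is the direction in which the jaws open and shut, and the axes are right-handed (so a half turn about z gives the same grasp; the last joint's range is limited). The gripper opens to 85 mm and grips with 20 to 120 N. Pads are 22 mm wide; open, the fingers measure 114 mm over their backs; the gripper's body (76 mm by 85 mm) begins 54 mm behind the grasp point. The pads swing forward as they close: fully open they stand 13 mm farther back than shut.
Start: joints at [-1.459, 0.359, 1.51, -0, 1.272, -0.115], TCP at [134.903, -584.606, 231.267] pointing down, gripper open.
Joint ranges: [-2.97, 2.97], [-1.01, 2.36], [0.21, 2.38], [-0.96, 4.11], [0.2, 2.71], [-2.98, 2.98]. Speed limits (rad/s): [2.39, 2.39, 3.14, 3.14, 3.14, 3.14].

## Interface

Orientations are given as a unit quaternion [x, y, z, w].
In Python, from cell import env, cams, models gives the robot as it stands.
- The arm moves only by the tool servo_tool, never from a script. Its argument "targets" is a list of rows, each a list of 3 entries, a list of its own where there are three numbers: the shift along the tool's x, y, z in m, then the turn about the tool's z in degrees, then the finger opening in m, from 0 to 0.0854. In form: [[[x, y, z], roll, jaw], ...]. A call has 1 to 8 rows; each row shifts and turns the pose as measured when the row begins, along the tool's axes as they then stand; what a row does not reach is not made up. A row lasts 1/8 s, in which the tool goes at most 62.5 mm and 10.7 degrees, less where a joint would pass 70% of its speed; a pose out of reach is approached as far as the arm can. A call with a gripper value outside its range is refused whole. The fingers move at their own pace and stop on an object; the grip force is fixed at half the most. Time passes only in rows, so rows that do not move let the fingers close. It gives the time, the measured TCP pose, the force and the opening at its end, in the units of the state.
- env.read_state(): the state, without advancing time (a new reading comes with each control period).
- cams.get_image(name): name is "scene" or "top" or "wrist"; returns (picture, depth): 384x512x3 uint8, red, green, blue; 384x512 float32, mm along the optical axis (not along the pixel's ray), 0 where there is no reading.
- cams.camera_info(name): a dict with "camera_matrix" (3x3 intrinsics, pixels), "extrinsics" (4x4, takes a point from camera to world coordinates). Camera axes: x right, y down, z forward; pixel columns grow to the right and rows downward; lengths in mm; the calibration is good to about 2 mm. The wrist camera is an equidistant fisheye: a pixel r from the principal point sees the ray r / f radians off the axis. A picture is of the moment at which its call begins: read the wrist's pose just before it. camera_info takes no time and is no camera call; for the wrist camera it gives the pose at the moment of the call.
- env.close_job(): hands the job in, once; it reports no verdict.
Trained networks look in the newest picture that a camera, given by its name, has taken for a name from the list of things; names that differ only in an ending like _2 or _b are one class to them, and where a whole thing is asked for, a point or a joint stands for the part that bears it (a point fixed in the world has none). Each returns a list of dicts, best first, with "conf" (0 to 1); they miss things now and then, are a little off and sometimes report something else, mostly with a low value. They report only what shows in the picture. A call takes as long as a camera call.
- models.trace(camera, thing): "pixels" (384x512 bool, what is visible of it) and "rect" ([left, top, width, height] in pixels, round what is visible of it).
The state is a dict: "t": time; "joint_pos": joint angles; "joint_velocities": joint speeds; "effort": joint torques, N m; "tool_pos": TCP position; "tool_rot": TCP orientation; "ft_force": force on the tool from outside, world axes, zero at the start; "moment": the same for the moment, N m; "grip_width": finger opening in mm.
Only numpy, scipy, OpenCV 4.12 (cv2) and the standard library are available. Lean on these libraries where they do the work, as an engineer would, in place of code of your own. Each camera call takes 0.05 s, during which the arm holds its last target. There are 200 camera calls.

## Working session

There is one attempt and no reset: what is moved stays moved. The work goes in short steps, Python scripts to look and compute and a tool call to move; the robot and the scene stay as the last step left them, time stands still between calls to the robot, and variables do not carry over. Pictures are saved under pics/ and viewed, about 8 in all and at most 12, crops included, and the job is handed in when it is done.

Besides the shell and the picture viewer there is one more tool, called as a command line: name --argument value ..., lists and objects as JSON in quotes. servo_tool: Moves the arm, as the interface text tells. Its arguments: {"type":"object","properties":{"targets":{"type":"array","items":{"type":"array"}}},"required":["targets"]}

```bash
mkdir -p pics
cat > h.py <<'E'
import numpy as np, cv2
from cell import env, cams, models
def cloud(name):
    rgb,d=cams.get_image(name); ci=cams.camera_info(name)
    K=np.array(ci["camera_matrix"]);T=np.array(ci["extrinsics"])
    v,u=np.mgrid[:384,:512]
    x=(u-K[0,2])/K[0,0];y=(v-K[1,2])/K[1,1]
    P=np.stack([x*d,y*d,d,np.ones_like(d)],-1)@T.T
    P=P[...,:3];P[d==0]=np.nan
    return rgb,d,P
def save(n,rgb,s=1.5): cv2.imwrite(f"pics/{n}.png",cv2.resize(rgb[...,::-1],None,fx=s,fy=s))
E
python3 - <<'E'
from h import *
s=env.read_state();print(s)
for c in("top","scene"):
    rgb,d,P=cloud(c);save(c+"0",rgb);np.savez(c+"0",rgb=rgb,P=P)
    print(c,cams.camera_info(c)["extrinsics"])
    for th in("analyser","drawer","key","jar","pot_a","tube_rack"):
        for r in models.trace(c,th)[:3]:
            m=r["pixels"];p=P[m];p=p[~np.isnan(p[:,0])]
            print(th,round(r["conf"],2),r["rect"],np.round(np.percentile(p,[2,50,98],axis=0)).tolist() if len(p) else None)
E
```

```text
{'t': 0.0, 'joint_pos': array([-1.45911762e+00,  3.59495345e-01,  1.51144821e+00, -1.46555408e-05,
        1.27249618e+00, -1.15072637e-01]), 'joint_velocities': array([ 0.00086759,  0.00036223, -0.00046241, -0.00238376, -0.00066085,
       -0.00154847]), 'effort': array([ 1.53043489e-03, -5.27611971e+01, -2.78618664e+01, -1.63492405e-04,
        1.33242985e-02,  1.78393390e-05]), 'tool_pos': array([ 134.81423378, -583.9527919 ,  230.45333279]), 'tool_rot': array([ 7.82565137e-01, -6.22568031e-01, -6.56891050e-04, -6.49204877e-04]), 'ft_force': array([-0.49763226,  0.46566253, -0.2143267 ]), 'moment': array([-0.00659248, -0.02513644, -0.02290621]), 'grip_width': 85.22611311264764}
top [[ 1.48301295e-02 -9.95976007e-01  8.83847341e-02  4.22703342e+02]
 [-9.99880040e-01 -1.43768445e-02  5.76296763e-03 -3.92399488e+01]
 [-4.46908391e-03 -8.84595970e-02 -9.96069740e-01  1.41553107e+03]
 [ 0.00000000e+00  0.00000000e+00  0.00000000e+00  1.00000000e+00]]
analyser 0.92 [198.2, 135.2, 79.2, 78.0] [[495.0, -77.0, 25.0], [630.0, 46.0, 125.0], [760.0, 172.0, 132.0]]
analyser 0.46 [312.6, 214.2,
[... 1384 characters left out ...]
.0, 2.0], [500.0, 47.0, 106.0], [526.0, 103.0, 123.0]]
key 0.69 [294.6, 224.0, 16.6, 13.7] [[621.0, 117.0, 126.0], [636.0, 135.0, 137.0], [646.0, 151.0, 141.0]]
jar 0.63 [173.7, 169.8, 10.7, 21.5] [[503.0, -306.0, 5.0], [527.0, -285.0, 51.0], [535.0, -271.0, 68.0]]
pot_a 0.76 [135.5, 171.2, 15.1, 19.7] [[530.0, -411.0, 3.0], [554.0, -386.0, 42.0], [568.0, -370.0, 48.0]]
pot_a 0.7 [196.4, 176.9, 20.8, 19.2] [[439.0, -235.0, 2.0], [504.0, -202.0, 42.0], [520.0, -183.0, 48.0]]
tube_rack 0.56 [91.8, 175.1, 93.8, 83.0] [[654.0, -415.0, 2.0], [730.0, -291.0, 94.0], [764.0, -205.0, 134.0]]
tube_rack 0.3 [295.8, 220.5, 20.0, 17.5] [[608.0, 117.0, 126.0], [634.0, 133.0, 137.0], [646.0, 150.0, 141.0]]
```

Run:
```python
from h import *
t=np.load("top0.npz");s=np.load("scene0.npz")
cv2.imwrite("pics/top_c.png",cv2.resize(t["rgb"][110:310,170:420,::-1],None,fx=3,fy=3,interpolation=cv2.INTER_CUBIC))
for n,z in(("top",t),("scene",s)):
    P=z["P"];p=P.reshape(-1,3);rgb=z["rgb"].reshape(-1,3).astype(int)
    m=(abs(p[:,2]-126)<5)&(p[:,0]>490)&(p[:,0]<800)&(p[:,1]>-110)&(p[:,1]<200)
    q=p[m][:,:2].astype(np.float32);r=cv2.minAreaRect(q);print(n,"case",r, q.mean(0))
    m=(abs(p[:,2]-138)<5)&(p[:,0]>600)&(p[:,0]<670)&(p[:,1]>100)&(p[:,1]<170)
    q=p[m].astype(np.float32);print("key",q.mean(0) ,cv2.minAreaRect(q[:,:2]))
    m=(abs(p[:,2]-108)<6)&(p[:,0]>470)&(p[:,0]<530)&(p[:,1]>-40)&(p[:,1]<120)
    q=p[m].astype(np.float32);print("front",q.mean(0),cv2.minAreaRect(q[:,:2]))
    for nm,c,h in(("jar",(512,-286),64),("potA",(540,-391),44),("potB",(492,-207),44)):
        m=(abs(p[:,2]-h)<6)&(np.hypot(p[:,0]-c[0],p[:,1]-c[1])<34)
        q=p[m].astype(np.float32);print(nm,q.mean(0),np.median(q,0),cv2.minEnclosingCircle(q[:,:2]))
```

```text
top case ((643.6924438476562, 47.50053405761719), (239.8778839111328, 258.3490905761719), 2.2577409744262695) [642.12335   45.189438]Traceback (most recent call last):
  File "<stdin>", line 9, in <module>
cv2.error: OpenCV(4.12.0) /io/opencv/modules/imgproc/src/convhull.cpp:143: error: (-215:Assertion failed) total >= 0 && (depth == CV_32F || depth == CV_32S) in function 'convexHull'
```

View pics/top_c.png

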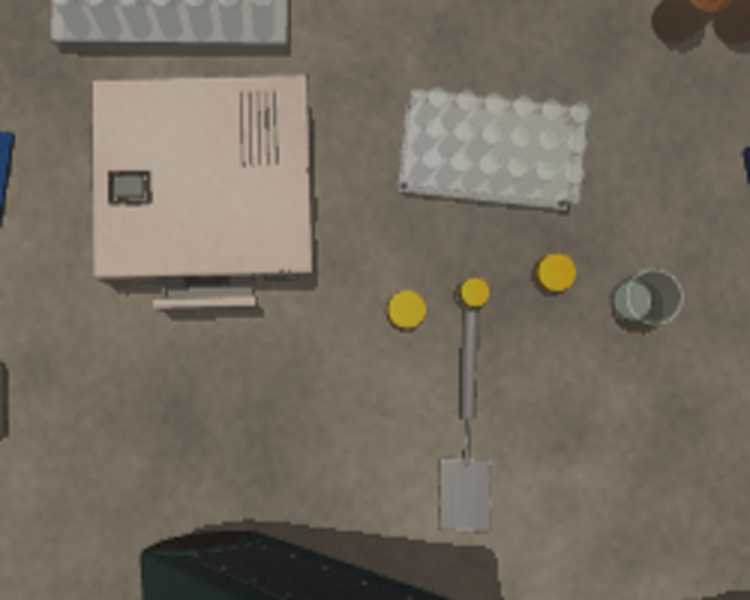

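View pics/scene0.png

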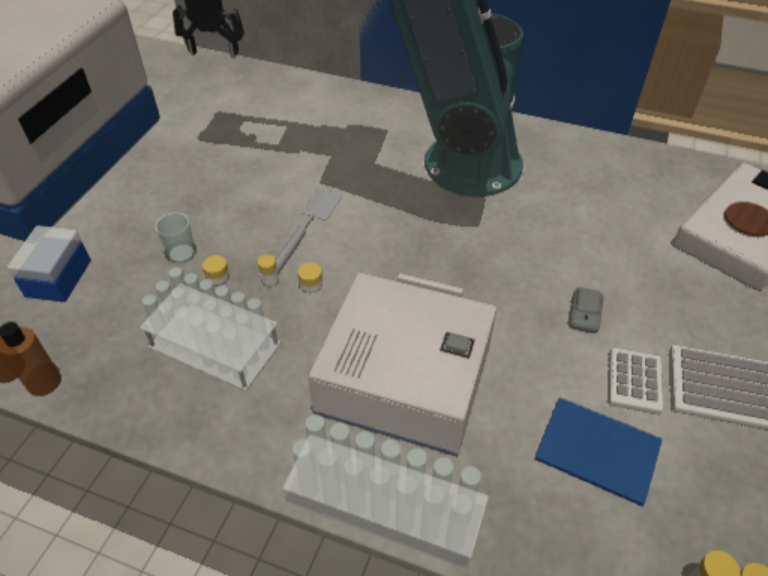

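The crop shows the jar at (474,292) between the pots at (407,309) and (556,272), with the spatula handle just in front of it. The analyser is at (200,178), its key at (129,187) and the drawer front at (205,302). The scene view shows the same layout with the arm clear.

Run:
```python
from h import *
t=np.load("top0.npz");s=np.load("scene0.npz")
for n,z in(("top",t),("scene",s)):
    p=z["P"].reshape(-1,3)
    def rep(nm,m):
        q=p[m].astype(np.float32)
        if len(q)<4: print(n,nm,"few",len(q));return
        r=cv2.minAreaRect(q[:,:2]);c=cv2.minEnclosingCircle(q[:,:2])
        print(n,nm,len(q),"mean",np.round(q.mean(0),1),"rect",np.round(r[0],1),np.round(r[1],1),round(r[2],1),"circ",np.round(c[0],1),round(c[1],1))
    B=lambda x0,x1,y0,y1,z,h:(p[:,0]>x0)&(p[:,0]<x1)&(p[:,1]>y0)&(p[:,1]<y1)&(abs(p[:,2]-z)<h)
    m=B(490,800,-110,200,126,5);rep("case",m)
    q=p[m].astype(np.float32);print(np.round(cv2.boxPoints(cv2.minAreaRect(q[:,:2])),1).tolist())
    rep("key",B(600,670,100,170,138,5)); rep("front",B(470,530,-40,120,108,6))
    for nm,c,h in(("jar",(512,-286),64),("potA",(540,-391),44),("potB",(492,-207),44)):
        rep(nm,B(c[0]-34,c[0]+34,c[1]-34,c[1]+34,h,6))
    rep("spat",B(300,505,-310,-250,12,9))
```

```text
Traceback (most recent call last):
cv2.error: OpenCV(4.12.0) /io/opencv/modules/imgproc/src/convhull.cpp:143: error: (-215:Assertion failed) total >= 0 && (depth == CV_32F || depth == CV_32S) in function 'convexHull'
```

Run:
```python
from h import *
t=np.load("top0.npz");s=np.load("scene0.npz")
for n,z in(("top",t),("scene",s)):
    p=z["P"].reshape(-1,3)
    def rep(nm,m):
        q=p[m].astype(np.float32)
        if len(q)<4: print(n,nm,"few",len(q));return
        q2=np.ascontiguousarray(q[:,:2]);r=cv2.minAreaRect(q2);c=cv2.minEnclosingCircle(q2)
        print(n,nm,len(q),"mean",np.round(q.mean(0),1),"rect",np.round(r[0],1),np.round(r[1],1),round(r[2],1),"circ",np.round(c[0],1),round(c[1],1))
        if nm in("case","front"):print(np.round(cv2.boxPoints(r),1).tolist())
    B=lambda x0,x1,y0,y1,z,h:(p[:,0]>x0)&(p[:,0]<x1)&(p[:,1]>y0)&(p[:,1]<y1)&(abs(p[:,2]-z)<h)
    rep("case",B(490,800,-110,200,126,5))
    rep("key",B(600,670,100,170,138,5)); rep("front",B(470,530,-40,120,108,6))
    for nm,c,h in(("jar",(512,-286),64),("potA",(540,-391),44),("potB",(492,-207),44)):
        rep(nm,B(c[0]-34,c[0]+34,c[1]-34,c[1]+34,h,6))
    rep("spat",B(300,505,-310,-250,12,9))
```

```text
top case 4343 mean [642.1  45.2 125.3] rect [643.7  47.5] [239.9 258.3] 2.3 circ [643.7  49.1] 173.4
[[518.7999877929688, 171.8000030517578], [528.9000244140625, -86.30000305175781], [768.5999755859375, -76.80000305175781], [758.4000244140625, 181.3000030517578]]
top key 64 mean [627.1 131.9 136.8] rect [627.2 132.4] [22.2 46.1] 1.9 circ [620.8 132.1] 23.4
top front 109 mean [493.8  43.8 106.9] rect [493.9  42.8] [ 11.1 118.5] 0.9 circ [493.9  42.8] 59.4
[[487.29998779296875, 101.9000015258789], [489.29998779296875, -16.5], [500.3999938964844, -16.299999237060547], [498.5, 102.0999984741211]]
top jar 70 mean [ 513.7 -288.3   63.4] rect [ 514.1 -287.9] [30.1 32.6] 0.6 circ [ 513.5 -288.3] 17.3
top potA 122 mean [ 541.5 -395.2   43.2] rect [ 541.3 -394.7] [42.1 45.7] 1.7 circ [ 540.9 -395.1] 24.2
top potB 128 mean [ 492.2 -207.1   43.7] rect [ 493.1 -206.7] [44.9 44.9] 48.5 circ [ 492.3 -207. ] 23.5
top spat 271 mean [ 404.1 -285.1   11.9] rect [ 401.1 -279. ] [ 57.7 201.9] 89.9 circ [ 400. -284.] 102.3
scene case 7751 mean [657.7  51.4 126.2] rect [647.2  48.9] [244.2 260.1] 2.0 circ 
[... 265 characters left out ...]
[634.3 133.6] 20.9
scene front 188 mean [499.2  43.2 107.1] rect [498.4  43.5] [ 18.  123.4] 0.9 circ [498.2  43.5] 61.7
[[488.3999938964844, 105.0999984741211], [490.29998779296875, -18.299999237060547], [508.29998779296875, -18.0], [506.3999938964844, 105.4000015258789]]
scene jar 98 mean [ 518.8 -286.9   63.9] rect [ 518.8 -287.2] [35.1 34.7] 57.7 circ [ 517.3 -286.8] 19.3
scene potA 161 mean [ 546.8 -392.7   44.3] rect [ 546.4 -392.9] [49.3 45. ] 32.8 circ [ 545.8 -393.9] 26.1
scene potB 160 mean [ 497.8 -205.4   43.8] rect [ 496.6 -206.3] [46.7 45.7] 37.6 circ [ 496.3 -206.6] 24.8
scene spat 283 mean [ 408.5 -282.4   12. ] rect [ 398.6 -280. ] [195.8  58. ] 0.7 circ [ 398.3 -272.8] 98.6
```

servo_tool --targets '[[[0,0,0],10.5,0.0],[[-0.0436,-0.0325,0],0.4,0.0],[[-0.0436,-0.0325,0],0,0.0],[[-0.0436,-0.0325,0],0,0.0],[[-0.0436,-0.0325,0],0,0.0],[[-0.0436,-0.0325,0],0,0.0],[[-0.0436,-0.0325,0],0,0.0],[[-0.0436,-0.0325,0],0,0.0]]'

```text
t: 1.7
tool_pos: [357.9, -269.1, 231.5]
tool_rot: [0.715, -0.699, 0.003, 0.001]
ft_force: [1.0, -1.1, 0.2]
grip_width: -0.0
```

servo_tool --targets '[[[-0.049,-0.0357,0],-0.8,0.0],[[-0.049,-0.0357,0],0,0.0],[[-0.049,-0.0357,0],0,0.0],[[-0.049,-0.0357,0],0,0.0],[[-0.049,-0.0357,0],0,0.0],[[-0.049,-0.0357,0],0,0.0],[[-0.049,-0.0357,0],0,0.0],[[-0.03,-0.025,0],0,0.0]]'

```text
t: 2.7
tool_pos: [628.4, 126.9, 232.5]
tool_rot: [0.721, -0.693, 0.007, -0.0]
ft_force: [0.5, -0.1, -0.2]
grip_width: -0.2
```

```bash
cat >> h.py <<'E'
def wrist():
    "rgb and world points from fisheye wrist view"
    ci=cams.camera_info("wrist");rgb,d=cams.get_image("wrist")
    K=np.array(ci["camera_matrix"]);T=np.array(ci["extrinsics"])
    v,u=np.mgrid[:384,:512];a=(u-K[0,2])/K[0,0];b=(v-K[1,2])/K[1,1];r=np.hypot(a,b)+1e-9
    k=np.tan(np.minimum(r,1.4))/r
    P=(np.stack([a*k*d,b*k*d,d,np.ones_like(d)],-1)@T.T)[...,:3]
    P[(d==0)|(r>1.4)]=np.nan
    return rgb,d,P
def rect(P,m,box,z,h):
    p=P.reshape(-1,3);x0,x1,y0,y1=box
    k=(p[:,0]>x0)&(p[:,0]<x1)&(p[:,1]>y0)&(p[:,1]<y1)&(abs(p[:,2]-z)<h)
    q=p[k].astype(np.float32);q2=np.ascontiguousarray(q[:,:2])
    if len(q)<4: print(m,"few");return
    r=cv2.minAreaRect(q2);c=cv2.minEnclosingCircle(q2)
    print(m,len(q),"mean",np.round(q.mean(0),1),"rect",np.round(r[0],1),np.round(r[1],1),round(r[2],1),"circ",np.round(c[0],1),round(c[1],1))
E
python3 - <<'E'
from h import *
s=env.read_state();print(s["t"],s["tool_pos"],s["tool_rot"],s["ft_force"])
rgb,d,P=wrist();save("w1",rgb);np.savez("w1",rgb=rgb,P=P,d=d)
print(cams.camera_info("wrist"))
rect(P,"key",(590,670,95,170),138,4)
rect(P,"case",(480,800,-120,210),126,4)
E
```

```text
2.7 [628.38899909 126.91577804 232.49508602] [ 7.20563876e-01 -6.93350499e-01  7.25615654e-03 -3.65527175e-04] [ 0.51577498 -0.07261222 -0.24289038]
{'camera_matrix': array([[297.31863964,   0.        , 251.01890732],
       [  0.        , 297.31863964, 190.213747  ],
       [  0.        ,   0.        ,   1.        ]]), 'extrinsics': array([[ 3.98128312e-02, -9.57788724e-01, -2.84702824e-01,
         7.04446760e+02],
       [-9.99171265e-01, -3.57462154e-02, -1.94677200e-02,
         1.34361999e+02],
       [ 8.46891428e-03,  2.85241946e-01, -9.58418129e-01,
         3.76524531e+02],
       [ 0.00000000e+00,  0.00000000e+00,  0.00000000e+00,
         1.00000000e+00]])}
key 1261 mean [628.9 134.1 138.1] rect [628.2 134.2] [25.8 35.9] 2.4 circ [627.9 134.3] 20.7
case 56640 mean [662.7  58.7 126.5] rect [644.9  50.2] [239.5 260.5] 2.1 circ [643.6  50.2] 174.5
```

View pics/w1.png

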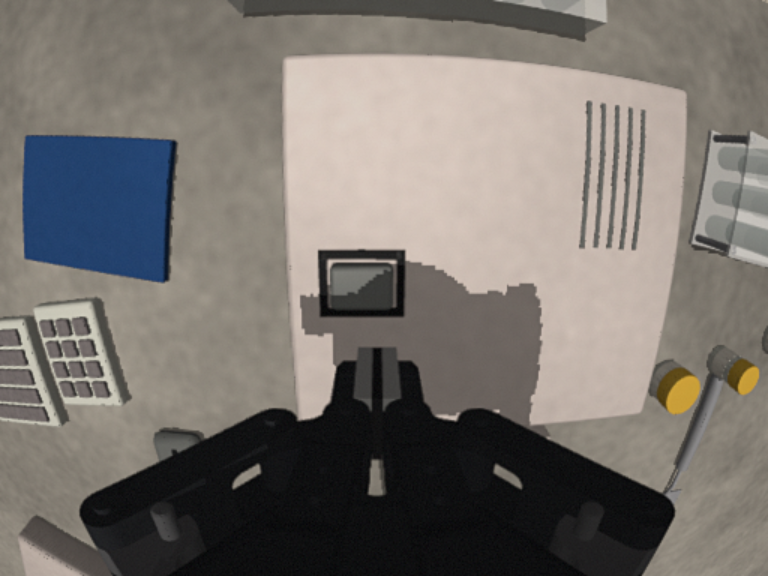

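servo_tool --targets '[[[-0.0075,-0.0005,0.02],0,0.0],[[0,0,0.025],0,0.0],[[0,0,0.025],0,0.0],[[0,0,0.01],0,0.0],[[0,0,0],0,0.0]]'

```text
t: 3.38
tool_pos: [634.5, 139.4, 151.0]
tool_rot: [0.722, -0.692, 0.008, -0.004]
ft_force: [0.7, -0.8, 0.9]
grip_width: 0.3
```

servo_tool --targets '[[[0.005,0.006,0.004],0,0.0],[[0,0,0.001],0,0.0],[[0,0,0],0,0.0]]'

```text
t: 3.75
tool_pos: [629.7, 133.4, 148.1]
tool_rot: [0.722, -0.692, 0.009, -0.005]
ft_force: [0.4, 0.7, 0.2]
grip_width: 0.2
```

servo_tool --targets '[[[0,0,0.003],0,0.0],[[0,0,0.003],0,0.0],[[0,0,0.002],0,0.0],[[0,0,0.002],0,0.0],[[0,0,0.002],0,0.0],[[0,0,0.001],0,0.0]]'

```text
t: 4.5
tool_pos: [630.7, 133.6, 135.7]
tool_rot: [0.722, -0.692, 0.01, -0.006]
ft_force: [-1.1, 0.2, 4.1]
grip_width: 0.3
```

servo_tool --targets '[[[0,0,0.0015],0,0.0],[[0,0,0.001],0,0.0]]'

```text
t: 4.75
tool_pos: [630.7, 133.6, 133.0]
tool_rot: [0.722, -0.692, 0.01, -0.006]
ft_force: [0.7, 0.7, -0.3]
grip_width: 0.3
```

Run:
```python
from h import *
s=env.read_state();print(s["t"],s["tool_pos"],s["tool_rot"],s["ft_force"])
rgb,d,P=cloud("scene")
rect(P,"front",(390,530,-40,120),107,6)
```

```text
4.75 [630.6711322  133.57962492 133.02165617] [ 0.72184225 -0.69196301  0.0099752  -0.00560761] [ 0.6513669   0.6792681  -0.34884998]
front 124 mean [497.8  22.6 106.6] rect [497.4  21.9] [17.9 80. ] 3.7 circ [497.6  21.9] 40.0
```

servo_tool --targets '[[[0,0,0.001],0,0.0],[[0,0,0.0005],0,0.0]]'

```text
t: 5.05
tool_pos: [630.7, 133.6, 131.2]
tool_rot: [0.722, -0.692, 0.01, -0.006]
ft_force: [-0.7, -0.2, 2.3]
grip_width: -0.1
```

Run:
```python
from h import *
s=env.read_state();print(s["t"],s["tool_pos"],s["tool_rot"],s["ft_force"])
rgb,d,P=cloud("scene");save("s2",rgb)
rect(P,"front",(390,530,-40,120),107,6)
```

```text
5.05 [630.67392405 133.59900467 131.21072113] [ 0.72184375 -0.69196361  0.00986878 -0.00552897] [-0.66923928 -0.19404516  2.33981023]
front 104 mean [445.   15.  106.6] rect [444.1  14.8] [14.9 69.7] 2.6 circ [444.7  14.8] 35.0
```

servo_tool --targets '[[[0,0,-0.045],0,0.055],[[0,0,-0.045],0,0.055],[[0.017,0.041,0],0,0.055],[[0.017,0.041,0],0,0.055],[[0.017,0.041,0],0,0.055],[[0.017,0.041,0],0,0.055],[[0,0,0],0,0.055]]'

```text
t: 5.98
tool_pos: [464.0, 57.3, 219.0]
tool_rot: [0.722, -0.692, 0.011, -0.006]
ft_force: [1.5, 0.8, -0.5]
grip_width: 55.1
```

Run:
```python
from h import *
s=env.read_state();print(s["t"],s["tool_pos"],s["tool_rot"],s["ft_force"])
rgb,d,P=wrist();save("w2",rgb);np.savez("w2",rgb=rgb,P=P,d=d)
rect(P,"key",(590,670,95,170),138,4)
rect(P,"case",(480,800,-120,210),126,4)
rect(P,"front",(400,460,-60,140),108,3)
rect(P,"wellfloor",(462,510,20,68),30,4)
rect(P,"block",(450,520,5,85),42,4)
```

```text
5.975 [464.03341092  57.33090819 218.97832902] [ 0.72208539 -0.69169912  0.01057691 -0.0057573 ] [ 1.46983184  0.76433074 -0.50019457]
key 429 mean [618.4 134.7 137.5] rect [619.5 133.9] [ 9.9 35.4] 2.2 circ [620.  133.9] 17.9
case 36232 mean [575.7  48.  126.4] rect [583.8  48. ] [120.2 259.3] 2.6 circ [585.7  47.7] 141.5
front 1555 mean [434.4  42.8 107.9] rect [434.   42.6] [ 12.7 122.4] 2.4 circ [432.3  42.5] 61.2
wellfloor 927 mean [484.8  43.6  30.4] rect [482.   43.3] [44.2 38.6] 9.1 circ [482.2  37.9] 25.4
block 1554 mean [485.6  43.7  42.3] rect [485.3  43.6] [55.  55.2] 2.7 circ [485.8  43.9] 38.4
```

View pics/w2.png

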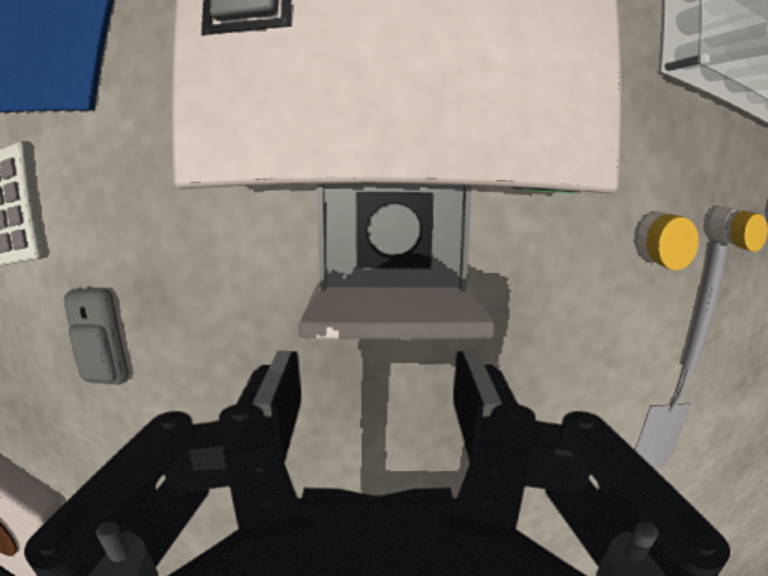

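servo_tool --targets '[[[0.044,-0.004,0],0,0.055],[[0.044,-0.004,0],0,0.055],[[0.044,-0.004,0],0,0.055],[[0.044,-0.004,0],0,0.055],[[0.044,-0.004,0],0,0.055],[[0.044,-0.004,0],0,0.055],[[0.044,-0.004,0],0,0.055],[[0.02,-0.002,0],0,0.055]]'

```text
t: 7.02
tool_pos: [526.7, -279.5, 224.4]
tool_rot: [0.724, -0.689, 0.018, -0.011]
ft_force: [-0.1, -0.1, -0.1]
grip_width: 54.9
```

Run:
```python
from h import *
s=env.read_state();print(s["t"],s["tool_pos"],s["tool_rot"],s["ft_force"])
rgb,d,P=wrist();save("w3",rgb)
rect(P,"jar",(480,550,-325,-245),64,3)
rect(P,"potB",(460,530,-245,-170),44,3)
rect(P,"potA",(500,580,-440,-350),44,3)
rect(P,"spat",(440,505,-325,-245),17,11)
p=P.reshape(-1,3);k=(p[:,0]>400)&(p[:,0]<490)&(abs(p[:,1]+287)<30);print(np.nanmax(p[k][:,2]))
```

```text
7.025 [ 526.65122993 -279.52702988  224.38838444] [ 0.72406014 -0.68942502  0.01767295 -0.01085046] [-0.07510543 -0.07482988 -0.1025148 ]
jar 820 mean [ 514.5 -287.2   64.4] rect [ 514.3 -287.3] [34.2 34.6] 75.3 circ [ 513.7 -287.7] 18.0
potB 1202 mean [ 493.3 -206.2   44.2] rect [ 492.6 -205.8] [46.4 46.4] 51.7 circ [ 492.7 -205.8] 23.9
potA 1208 mean [ 542.2 -392.2   44.4] rect [ 541.6 -393.3] [46.4 46.8] 3.2 circ [ 541.7 -393.3] 24.3
spat 445 mean [ 461.6 -289.4   18.1] rect [ 461.2 -289.8] [18.8 42.6] 88.7 circ [ 461.2 -289.6] 23.2
22.28309268997532
```

servo_tool --targets '[[[0.002,0.008,0.03],0.5,0.055],[[0.002,0.008,0.04],0,0.055],[[0.001,0.004,0.03],0,0.055],[[0,0,0.01],0,0.055],[[0,0,0],0,0.055]]'

```text
t: 7.7
tool_pos: [516.3, -286.5, 111.7]
tool_rot: [0.721, -0.692, 0.02, -0.012]
ft_force: [-0.9, 0.0, 0.8]
grip_width: 54.9
```

```bash
cat >> h.py <<'E'
from scipy.spatial.transform import Rotation
def go(target,verbose=True):
    "tool-frame shift to a world TCP target"
    s=env.read_state();R=Rotation.from_quat(s["tool_rot"]).as_matrix()
    D=np.array(target)-s["tool_pos"]
    print("t",round(s["t"],2),"pos",np.round(s["tool_pos"],1),"shift",np.round(D@R,1),"z",np.round(R[:,2],4),"yaw",np.round(np.degrees(np.arctan2(R[1,0],R[0,0])),2),"F",np.round(s["ft_force"],1),"w",round(s["grip_width"],1))
    return R
E
python3 -c "
from h import *
go((515.2,-287.5,31))"
```

```text
t 7.7 pos [ 516.3 -286.5  111.7] shift [ 0.1  4.7 80.6] z [ 0.0449 -0.0098 -0.9989] yaw -87.66 F [-0.9  0.   0.8] w 54.9
```

servo_tool --targets '[[[0,0.003,0.03],0,0.055],[[0,0.002,0.025],0,0.055],[[0,0,0.015],0,0.055],[[0,0,0.006],0,0.055],[[0,0,0],0,0.055]]'

```text
t: 8.32
tool_pos: [521.6, -289.6, 40.2]
tool_rot: [0.722, -0.691, 0.026, -0.013]
ft_force: [0.7, -0.2, -0.2]
grip_width: 54.7
```

```bash
python3 -c "
from h import *
go((515.2,-287.5,31))"
```

```text
t 8.32 pos [ 521.6 -289.6   40.2] shift [-2.5  6.8  8.8] z [ 0.0554 -0.0165 -0.9983] yaw -87.56 F [ 0.7 -0.2 -0.2] w 54.7
```

servo_tool --targets '[[[-0.0025,0.0065,0.006],0,0.055],[[0,0,0.002],0,0.055],[[0,0,0],0,0.055]]'

```text
t: 8.7
tool_pos: [515.9, -288.0, 32.9]
tool_rot: [0.722, -0.691, 0.027, -0.013]
ft_force: [0.5, 0.8, -0.2]
grip_width: 55.1
```

```bash
python3 -c "
from h import *
go((515.5,-287.6,31))
rgb,d,P=wrist();save('w4',rgb)
rect(P,'jar',(480,550,-325,-245),64,3)"
```

```text
t 8.7 pos [ 515.9 -288.    32.9] shift [-0.4  0.5  1.9] z [ 0.0576 -0.0181 -0.9982] yaw -87.56 F [ 0.5  0.8 -0.2] w 55.1
jar 4815 mean [ 516.1 -286.4   64.2] rect [ 514.7 -284.7] [77.7 35.8] 82.3 circ [ 520.  -285.4] 39.6
```

View pics/w4.png

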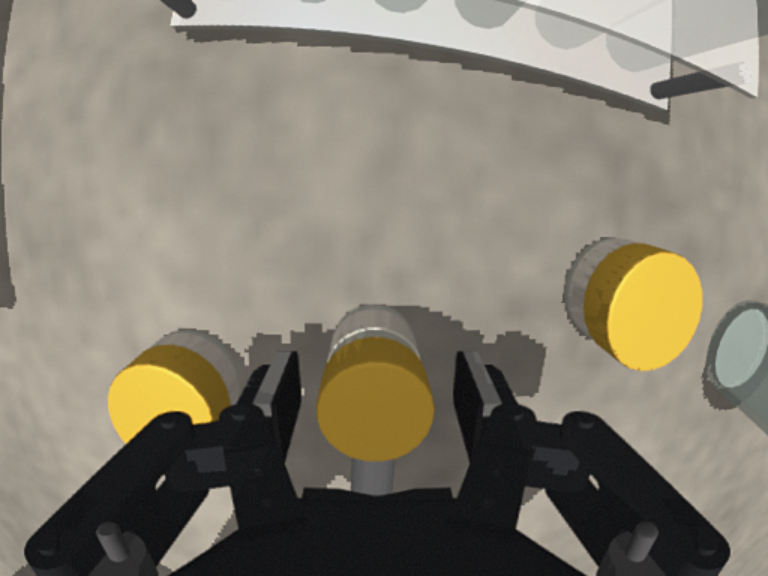

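The picture shows the jar cap (375,405) centred between the pads, with pot_b at (165,405) clear of the left finger. I'll close the jaws.

servo_tool --targets '[[[0,0,0],0,0.02],[[0,0,0],0,0.02],[[0,0,0],0,0.02],[[0,0,0],0,0.02]]'

```text
t: 9.25
tool_pos: [516.1, -288.1, 33.4]
tool_rot: [0.722, -0.691, 0.027, -0.013]
ft_force: [-0.5, 0.3, 0.8]
grip_width: 34.6
```

```bash
python3 -c "
from h import *
go((515.5,-287.6,133))"
```

```text
t 9.25 pos [ 516.1 -288.1   33.4] shift [  1.6  -5.1 -99.4] z [ 0.0579 -0.0183 -0.9982] yaw -87.56 F [-0.5  0.3  0.8] w 34.6
```

servo_tool --targets '[[[0.0003,-0.0008,-0.015],0,0.02],[[0.0005,-0.0018,-0.035],0,0.02],[[0.0005,-0.0018,-0.035],0,0.02],[[0.0005,-0.0018,-0.035],0,0.02],[[0.0002,-0.0005,-0.01],0,0.02],[[0,0,0],0,0.02]]'

```text
t: 10.0
tool_pos: [515.1, -287.5, 170.2]
tool_rot: [0.722, -0.691, 0.028, -0.013]
ft_force: [-0.9, -1.2, -0.5]
grip_width: 34.5
```

```bash
python3 -c "
from h import *
go((487,43.3,168))"
```

```text
t 10.0 pos [ 515.1 -287.5  170.2] shift [-331.6   13.7   -5.7] z [ 0.0582 -0.0189 -0.9981] yaw -87.56 F [-0.9 -1.2 -0.5] w 34.5
```

servo_tool --targets '[[[-0.02,0.001,-0.001],0,0.02],[[-0.04,0.0016,-0.001],0,0.02],[[-0.045,0.0018,-0.001],0,0.02],[[-0.045,0.0018,-0.001],0,0.02],[[-0.045,0.0018,-0.001],0,0.02],[[-0.045,0.0018,-0.001],0,0.02],[[-0.04,0.0016,-0.001],0,0.02],[[-0.025,0.001,0],0,0.02]]'

```text
t: 11.0
tool_pos: [476.9, 33.6, 159.9]
tool_rot: [0.721, -0.693, 0.017, -0.009]
ft_force: [0.3, -0.6, -0.8]
grip_width: 34.4
```

```bash
python3 -c "
from h import *
go((487,43.3,168))"
```

```text
t 11.0 pos [476.9  33.6 159.9] shift [ -9.2 -10.8  -7.8] z [ 0.0369 -0.0098 -0.9993] yaw -87.74 F [ 0.3 -0.6 -0.8] w 34.4
```

```bash
cat > jw.py <<'E'
from h import *
# jar base in tool frame from grasp pose
Rg=Rotation.from_quat([0.722,-0.691,0.027,-0.013]).as_matrix();tg=np.array([516.1,-288.1,33.4])
a=Rg.T@(np.array([514.4,-287.3,0])-tg); ax=Rg.T@np.array([0,0,1.])
c=a+ax*52; a[0]-=c[0]
def jar():
    s=env.read_state();R=Rotation.from_quat(s["tool_rot"]).as_matrix()
    b=s["tool_pos"]+R@a; print("jar base",np.round(b,1),"axis",np.round(R@ax,4)); return b
E
python3 - <<'E'
from jw import *
from scipy.optimize import least_squares
P=np.load("w2.npz")["P"].reshape(-1,3)
k=(abs(P[:,2]-42)<3)&(abs(P[:,0]-485)<30)&(abs(P[:,1]-44)<30);q=P[k][:,:2]
c=np.array([485.5,43.8])
for it in range(3):
    v=q-c;r=np.hypot(*v.T);b=np.floor(np.arctan2(v[:,1],v[:,0])/(np.pi/18)).astype(int)
    e=np.array([q[b==i][np.argmin(r[b==i])] for i in range(-18,18) if (b==i).any()])
    f=least_squares(lambda p:np.hypot(e[:,0]-p[0],e[:,1]-p[1])-p[2],[*c,19.7],loss="soft_l1");c=f.x[:2]
print("well",f.x,len(e),np.abs(f.fun).mean())
jar();go((487,43.3,168))
E
```

```text
well [485.7479386   43.96431027  19.65691301] 36 0.2748551778075441
jar base [474.6  34.2 126.6] axis [ 0.02   -0.009   0.9998]
t 11.0 pos [476.9  33.6 159.9] shift [ -9.2 -10.8  -7.8] z [ 0.0369 -0.0098 -0.9993] yaw -87.74 F [ 0.3 -0.6 -0.8] w 34.4
```

servo_tool --targets '[[[-0.0095,-0.0115,0.0005],0,0.02],[[0,0,0],0,0.02],[[0,0,0],0,0.02]]'

```text
t: 11.38
tool_pos: [485.8, 45.7, 157.3]
tool_rot: [0.722, -0.691, 0.015, -0.007]
ft_force: [0.3, 0.6, -1.1]
grip_width: 34.3
```

```bash
cat >> jw.py <<'E'
def to(z,well=(485.7,44.0)):
    b=jar();s=env.read_state();go(s["tool_pos"]+np.array([*well,z])-b)
E
python3 -c "
from jw import *
to(46)
rgb,d,P=wrist();save('w5',rgb)"
```

```text
jar base [483.3  46.3 124. ] axis [ 0.0255 -0.009   0.9996]
t 11.38 pos [485.8  45.7 157.3] shift [ 1.6  0.1 78.1] z [ 0.0315 -0.0096 -0.9995] yaw -87.52 F [ 0.3  0.6 -1.1] w 34.3
```

View pics/w5.png

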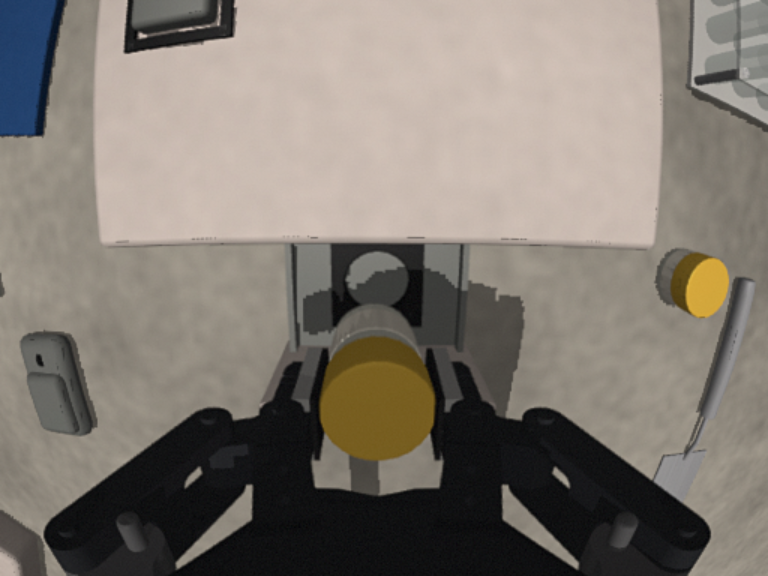

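servo_tool --targets '[[[0.001,0,0.015],0,0.02],[[0.0006,0,0.02],0,0.02],[[0,0,0.02],0,0.02],[[0,0,0.008],0,0.02],[[0,0,0],0,0.02],[[0,0,0],0,0.02]]'

```text
t: 12.18
tool_pos: [490.4, 38.5, 94.1]
tool_rot: [0.72, -0.694, 0.016, -0.008]
ft_force: [-0.2, 0.0, 0.7]
grip_width: 34.5
```

```bash
python3 -c "
from jw import *
to(46)"
```

```text
jar base [487.9  39.1  60.7] axis [ 0.0218 -0.0082  0.9997]
t 12.18 pos [490.4  38.5  94.1] shift [-5.2  2.6 14.6] z [ 0.035  -0.0108 -0.9993] yaw -87.95 F [-0.2  0.   0.7] w 34.5
```

servo_tool --targets '[[[-0.0052,0.0026,0.006],0,0.02],[[0,0,0.002],0,0.02],[[0,0,0],0,0.02],[[0,0,0],0,0.02]]'

```text
t: 12.68
tool_pos: [488.5, 44.0, 86.7]
tool_rot: [0.72, -0.694, 0.017, -0.009]
ft_force: [0.2, 0.6, -0.3]
grip_width: 34.4
```

```bash
python3 -c "
from jw import *
to(45)"
```

```text
jar base [486.2  44.6  53.3] axis [ 0.0193 -0.0081  0.9998]
t 12.68 pos [488.5  44.   86.7] shift [0.5 0.9 8.3] z [ 0.0376 -0.0108 -0.9992] yaw -87.92 F [ 0.2  0.6 -0.3] w 34.4
```

servo_tool --targets '[[[0.0005,0.0006,0.004],0,0.02],[[0,0,0.003],0,0.02],[[0,0,0],0,0.02]]'

```text
t: 13.05
tool_pos: [488.4, 43.3, 79.3]
tool_rot: [0.72, -0.694, 0.017, -0.009]
ft_force: [0.3, 0.9, 0.6]
grip_width: 34.2
```

```bash
python3 -c "
from jw import *
to(43)"
```

```text
jar base [486.   43.9  45.9] axis [ 0.019  -0.0081  0.9998]
t 13.05 pos [488.4  43.3  79.3] shift [-0.1  0.5  2.9] z [ 0.0378 -0.0109 -0.9992] yaw -87.93 F [0.3 0.9 0.6] w 34.2
```

servo_tool --targets '[[[0,0.0004,0.002],0,0.02],[[0,0,0.002],0,0.02],[[0,0,0.002],0,0.02],[[0,0,0],0,0.02]]'

```text
t: 13.55
tool_pos: [488.1, 43.2, 72.7]
tool_rot: [0.72, -0.694, 0.017, -0.009]
ft_force: [-0.8, -0.2, -1.2]
grip_width: 34.2
```

```bash
python3 -c "
from jw import *
to(31)"
```

```text
jar base [485.8  43.8  39.4] axis [ 0.0192 -0.0081  0.9998]
t 13.55 pos [488.1  43.2  72.7] shift [-0.3  0.4  8.4] z [ 0.0376 -0.0109 -0.9992] yaw -87.93 F [-0.8 -0.2 -1.2] w 34.2
```

Base is inside the rim with no force. Continuing down.

servo_tool --targets '[[[-0.0002,0.0002,0.002],0,0.02],[[0,0,0.002],0,0.02],[[0,0,0.0015],0,0.02],[[0,0,0.001],0,0.02],[[0,0,0],0,0.02]]'

```text
t: 14.18
tool_pos: [488.3, 43.3, 65.8]
tool_rot: [0.72, -0.694, 0.017, -0.009]
ft_force: [0.2, 0.8, -0.7]
grip_width: 35.0
```

```bash
python3 -c "
from jw import *
to(30)"
```

```text
jar base [485.9  43.9  32.5] axis [ 0.0192 -0.0081  0.9998]
t 14.18 pos [488.3  43.3  65.8] shift [-0.1  0.3  2.5] z [ 0.0377 -0.0109 -0.9992] yaw -87.93 F [ 0.2  0.8 -0.7] w 35.0
```

servo_tool --targets '[[[0,0.0002,0.001],0,0.02],[[0,0,0.0008],0,0.02],[[0,0,0],0,0.02]]'

```text
t: 14.55
tool_pos: [488.2, 43.3, 64.0]
tool_rot: [0.72, -0.694, 0.017, -0.009]
ft_force: [0.0, -0.6, -1.1]
grip_width: 34.3
```

servo_tool --targets '[[[0,0,0.0005],0,0.02],[[0,0,0.0003],0,0.02],[[0,0,0],0,0.02]]'

```text
t: 14.92
tool_pos: [488.4, 43.3, 63.6]
tool_rot: [0.72, -0.694, 0.018, -0.009]
ft_force: [0.2, 0.4, -0.0]
grip_width: 34.4
```

servo_tool --targets '[[[0,0,0.0008],0,0.02],[[0,0,0.0005],0,0.02],[[0,0,0],0,0.02]]'

```text
t: 15.3
tool_pos: [488.7, 43.4, 63.6]
tool_rot: [0.72, -0.694, 0.018, -0.01]
ft_force: [-0.1, -1.2, 1.0]
grip_width: 34.3
```

servo_tool --targets '[[[0,0,0],0,0.037],[[0,0,0],0,0.042],[[0,0,0],0,0.055],[[0,0,0],0,0.055]]'

```text
t: 15.8
tool_pos: [488.9, 43.3, 63.2]
tool_rot: [0.72, -0.694, 0.018, -0.01]
ft_force: [-0.4, -0.3, -0.0]
grip_width: 55.0
```

```bash
python3 -c "
from h import *
go((487,43.3,175))
rgb,d,P=wrist()
rect(P,'cap',(455,505,22,66),94,4)
rect(P,'front',(400,460,-60,140),108,3)
"
```

```text
t 15.8 pos [488.9  43.3  63.2] shift [   1.4   -2.5 -111.8] z [ 0.0395 -0.0109 -0.9992] yaw -87.93 F [-0.4 -0.3 -0. ] w 55.0
cap 4278 mean [488.8  44.5  94.1] rect [487.1  44.4] [35.2 35.5] 81.6 circ [486.8  44.5] 18.2
front 140 mean [438.3  42.5 106.7] rect [437.4  42.6] [  6.8 123.5] 2.1 circ [436.8  42.6] 61.8
```

servo_tool --targets '[[[0.0001,-0.0001,-0.008],0,0.055],[[0.0003,-0.0006,-0.03],0,0.055],[[0.0004,-0.0008,-0.037],0,0.055],[[0.0004,-0.0008,-0.037],0,0.055],[[0,0,-0.005],0,0.02],[[0,0,0],0,0.0],[[0,0,0],0,0.0]]'

```text
t: 16.73
tool_pos: [485.2, 43.6, 184.1]
tool_rot: [0.72, -0.694, 0.017, -0.009]
ft_force: [0.1, 0.0, 0.0]
grip_width: 1.0
```

```bash
python3 -c "
from h import *
go((395,39.5,180))
rgb,d,P=cloud('top')
rect(P,'cap top',(455,505,22,66),94,5)
rgb,d,P=wrist()
save('w6',rgb)
rect(P,'cap',(455,510,18,70),94,4)
"
```

```text
t 16.73 pos [485.2  43.6 184.1] shift [ 0.7 90.4  0.8] z [ 0.0376 -0.0108 -0.9992] yaw -87.92 F [0.1 0.  0. ] w 1.0
cap top few
cap 1395 mean [487.3  44.2  94.3] rect [486.5  44.4] [35.6 34.1] 3.0 circ [486.5  43.9] 18.0
```

View pics/w6.png

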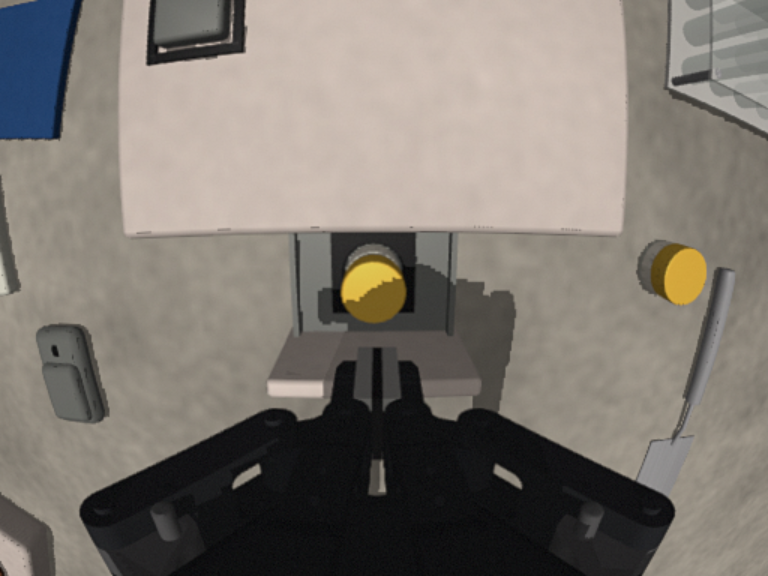

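The jar stands seated and upright in the well, cap at (373,285). The fingers are clear, so I'll go in front of the drawer.

servo_tool --targets '[[[0,0.025,0],0,0.0],[[0,0.035,0],0,0.0],[[0,0.025,0],0,0.0],[[0,0.005,0],0,0.0],[[0,0,0],0,0.0]]'

```text
t: 17.45
tool_pos: [391.7, 40.2, 176.8]
tool_rot: [0.72, -0.694, 0.014, -0.007]
ft_force: [0.7, -0.4, 0.4]
grip_width: 0.5
```

```bash
python3 -c "
from h import *
go((397,42,82))"
```

```text
t 17.45 pos [391.7  40.2 176.8] shift [-2.7 -2.5 94.9] z [ 0.0302 -0.0103 -0.9995] yaw -87.94 F [ 0.7 -0.4  0.4] w 0.5
```

servo_tool --targets '[[[-0.001,0,0.02],0,0.0],[[-0.001,0,0.03],0,0.0],[[0,0,0.025],0,0.0],[[0,0,0.01],0,0.0],[[0,0,0],0,0.0],[[0,0,0],0,0.0]]'

```text
t: 18.2
tool_pos: [404.2, 40.9, 90.9]
tool_rot: [0.72, -0.694, 0.018, -0.01]
ft_force: [-0.5, -0.1, 0.1]
grip_width: -0.1
```

```bash
python3 -c "
from h import *
go((412,42.3,82))"
```

```text
t 18.2 pos [404.2  40.9  90.9] shift [-1.2 -7.5  9.1] z [ 0.0392 -0.0108 -0.9992] yaw -87.96 F [-0.5 -0.1  0.1] w -0.1
```

servo_tool --targets '[[[-0.001,-0.006,0.005],0,0.0],[[0,-0.003,0.002],0,0.0],[[0,-0.003,0],0,0.0],[[0,-0.003,0],0,0.0]]'

```text
t: 18.7
tool_pos: [420.2, 42.5, 85.3]
tool_rot: [0.72, -0.694, 0.018, -0.01]
ft_force: [-3.3, -1.0, 0.9]
grip_width: -0.0
```

servo_tool --targets '[[[0,-0.006,0],0,0.0],[[0,-0.006,0],0,0.0],[[0,-0.006,0],0,0.0],[[0,-0.006,0],0,0.0],[[0,-0.006,0],0,0.0],[[0,-0.004,0],0,0.0],[[0,-0.002,0],0,0.0]]'

```text
t: 19.58
tool_pos: [454.4, 43.7, 85.4]
tool_rot: [0.72, -0.694, 0.015, -0.007]
ft_force: [-4.1, -1.0, -0.5]
grip_width: -0.0
```

```bash
python3 -c "
from h import *
go((461,43.5,85))
rgb,d,P=wrist()
rect(P,'front',(400,500,-60,140),108,3)
rect(P,'cap',(480,550,10,85),94,4)
"
```

```text
t 19.57 pos [454.4  43.7  85.4] shift [ 0.5 -6.5  0.6] z [ 0.0316 -0.0113 -0.9994] yaw -87.92 F [-4.1 -1.  -0.5] w -0.0
front 6318 mean [470.7  44.1 107.9] rect [467.7  43.5] [ 18.4 122.6] 2.4 circ [473.7  43.8] 61.3
cap 2465 mean [516.3  45.6  94.3] rect [514.6  45.5] [18.9 35.3] 2.1 circ [521.8  45.7] 17.8
```

servo_tool --targets '[[[0,-0.005,0],0,0.0],[[0,-0.005,0],0,0.0],[[0,-0.004,0],0,0.0],[[0,-0.004,0],0,0.0],[[0,-0.003,0],0,0.0]]'

```text
t: 20.25
tool_pos: [470.1, 44.3, 85.4]
tool_rot: [0.72, -0.694, 0.012, -0.003]
ft_force: [-8.1, -2.3, 5.6]
grip_width: 0.0
```

servo_tool --targets '[[[0,-0.003,0],0,0.0],[[0,-0.003,0],0,0.0],[[0,-0.003,0],0,0.0],[[0,-0.002,0],0,0.0]]'

```text
t: 20.75
tool_pos: [475.2, 44.5, 85.6]
tool_rot: [0.72, -0.694, 0.008, 0.001]
ft_force: [-7.4, -1.4, 1.0]
grip_width: -0.2
```

servo_tool --targets '[[[0,-0.005,0],0,0.0],[[0,-0.004,0],0,0.0]]'

```text
t: 21.0
tool_pos: [482.5, 44.8, 85.7]
tool_rot: [0.72, -0.693, 0.007, 0.002]
ft_force: [-5.8, -1.3, 1.7]
grip_width: -0.3
```

servo_tool --targets '[[[0,-0.005,0],0,0.0],[[0,-0.005,0],0,0.0]]'

```text
t: 21.25
tool_pos: [490.9, 45.1, 85.7]
tool_rot: [0.72, -0.693, 0.006, 0.003]
ft_force: [-7.0, -1.4, 3.2]
grip_width: 0.3
```

```bash
cat > k.py <<'E'
from h import *
go((500,45,85))
rgb,d,P=wrist();p=P.reshape(-1,3)
k=(abs(p[:,0]-629)<9)&(abs(p[:,1]-134.2)<13);c=(abs(p[:,0]-629)<25)&(abs(p[:,1]-60)<20)
print("key z wrist",np.nanmedian(p[k][:,2]),k.sum(),"case",np.nanmedian(p[c][:,2]))
rgb,d,P=cloud("scene");p=P.reshape(-1,3)
k=(abs(p[:,0]-632)<9)&(abs(p[:,1]-134)<12)&(p[:,2]<150);print("key z scene",np.nanmedian(p[k][:,2]),k.sum())
E
python3 k.py
```

```text
t 21.25 pos [490.9  45.1  85.7] shift [ 0.4 -9.1  0.7] z [ 0.0042 -0.013  -0.9999] yaw -87.81 F [-7.  -1.4  3.2] w 0.3
key z wrist nan 0 case nan
key z scene 138.0784653532245 62
  return np.nanmean(a, axis, out=out, keepdims=keepdims)
```

Key is readable in the scene camera (138, up). Continuing in small steps.

servo_tool --targets '[[[0,-0.004,0],0,0.0],[[0,-0.004,0],0,0.0]]'

```text
t: 21.6
tool_pos: [496.3, 45.3, 85.7]
tool_rot: [0.721, -0.693, 0.004, 0.005]
ft_force: [-9.5, -2.0, 7.4]
grip_width: 0.1
```

```bash
python3 k.py 2>&1 | grep -v -i nan
```

```text
t 21.6 pos [496.3  45.3  85.7] shift [ 0.4 -3.7  0.7] z [-8.000e-04 -1.320e-02 -9.999e-01] yaw -87.79 F [-9.5 -2.   7.4] w 0.1
key z scene 134.82263381625478 59
```

servo_tool --targets '[[[0,-0.004,0],0,0.0],[[0,-0.003,0],0,0.0]]'

```text
t: 21.95
tool_pos: [499.5, 45.4, 85.7]
tool_rot: [0.721, -0.693, 0.002, 0.008]
ft_force: [-8.8, -2.2, 8.3]
grip_width: -0.1
```

```bash
python3 k.py 2>&1 | grep -v -i nan
```

```text
t 21.95 pos [499.5  45.4  85.7] shift [ 0.4 -0.4  0.7] z [-0.0076 -0.0137 -0.9999] yaw -87.77 F [-8.8 -2.2  8.3] w -0.1
key z wrist 133.65540969724373 32 case 126.35903116226442
key z scene 133.50309728866284 54
```

servo_tool --targets '[[[0,-0.004,-0.001],0,0.0],[[0,-0.003,0],0,0.0]]'

```text
t: 22.3
tool_pos: [500.7, 45.5, 85.7]
tool_rot: [0.721, -0.693, -0.002, 0.012]
ft_force: [-9.5, -1.4, 7.4]
grip_width: -0.1
```

```bash
python3 k.py 2>&1 | grep -v -i nan
```

```text
t 22.3 pos [500.7  45.5  85.7] shift [0.5 0.7 0.7] z [-0.0185 -0.0142 -0.9997] yaw -87.74 F [-9.5 -1.4  7.4] w -0.1
key z wrist 133.06191260765203 93 case 126.35207286172324
key z scene 132.83704990342517 57
```

servo_tool --targets '[[[0,-0.006,0],0,0.0]]'

```text
t: 22.52
tool_pos: [504.6, 45.7, 85.6]
tool_rot: [0.721, -0.693, -0.003, 0.013]
ft_force: [-7.2, -1.7, 6.1]
grip_width: 0.0
```

```bash
python3 k.py 2>&1 | grep -v -i nan
```

```text
t 22.52 pos [504.6  45.7  85.6] shift [0.5 4.6 0.7] z [-0.0218 -0.0143 -0.9997] yaw -87.74 F [-7.2 -1.7  6.1] w 0.0
key z wrist 132.79891516427324 444 case 126.35377250310621
key z scene 133.74882984287035 57
```

servo_tool --targets '[[[0,-0.005,0],0,0.0]]'

```text
t: 22.75
tool_pos: [509.8, 45.9, 85.6]
tool_rot: [0.721, -0.693, -0.003, 0.013]
ft_force: [-16.4, -3.4, 9.3]
grip_width: 0.2
```

```bash
python3 k.py 2>&1 | grep -v -i nan
```

```text
t 22.75 pos [509.8  45.9  85.6] shift [0.5 9.8 0.8] z [-0.0221 -0.0143 -0.9997] yaw -87.74 F [-16.4  -3.4   9.3] w 0.2
key z wrist 138.19269078858827 894 case 126.35695027870084
key z scene 138.06182225981945 59
```

Key is back up (138.1) and the force rose, so the catch clicked. I'll back off.

servo_tool --targets '[[[0,0.004,0],0,0.0],[[0,0.01,0],0,0.0],[[0,0.02,0],0,0.0],[[0,0.02,0],0,0.0],[[0,0.01,-0.02],0,0.0],[[0,0,-0.04],0,0.0],[[0,0,-0.04],0,0.0],[[0,0,0],0,0.0]]'

```text
t: 23.85
tool_pos: [454.1, 45.4, 192.8]
tool_rot: [0.721, -0.693, 0.005, 0.004]
ft_force: [-1.1, 0.3, 0.4]
grip_width: -0.1
```

Run:
```python
from h import *
go((450,45,200))
rgb,d,P=wrist();save("w7",rgb)
rect(P,"front",(480,530,-60,140),108,3)
rect(P,"key",(590,670,95,170),138,4)
rect(P,"potB",(460,530,-245,-170),44,3)
rgb,d,P=cloud("scene")
rect(P,"front s",(470,530,-40,120),108,4)
rect(P,"key s",(600,670,100,170),138,3)
rect(P,"potB",(460,530,-245,-170),44,3)
rect(P,"potA",(500,580,-440,-350),44,3)
```

```text
t 23.85 pos [454.1  45.4 192.8] shift [ 0.4  4.1 -7.2] z [ 0.0015 -0.0128 -0.9999] yaw -87.8 F [-1.1  0.3  0.4] w -0.1
front 1294 mean [520.6  45.7 108. ] rect [520.5  45.8] [  6.6 123.7] 2.2 circ [522.   45.8] 61.8
key few
potB 890 mean [ 493.1 -202.8   44.5] rect [ 492.5 -204.2] [47.  46.5] 23.1 circ [ 492.6 -204.8] 24.3
front s few
key s 122 mean [633.1 133.2 138.1] rect [632.1 133. ] [28.4 34.9] 0.6 circ [632.2 133. ] 20.3
potB 130 mean [ 496.8 -206.3   43.8] rect [ 495.1 -205.9] [47.1 46. ] 63.0 circ [ 497.5 -206.8] 25.5
potA 129 mean [ 546.1 -393.6   44.3] rect [ 545.6 -394.1] [45.4 45.7] 12.4 circ [ 548.2 -395.1] 26.2
```

View pics/w7.png

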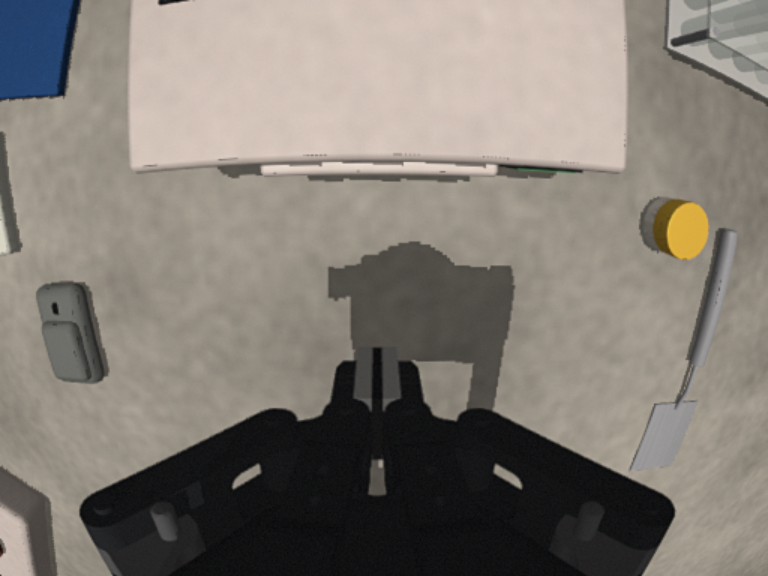

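The drawer front at (378,168) sits nearly flush and is holding. The key is up, the bystanders haven't moved and the robot is clear.

```bash
python3 -c "
from h import *
print(env.close_job())"
```

```text
the job is handed in; nothing more can be done
None
```

The job is done and handed in at about 24 s. I pressed the release key about 7 mm until the drawer sprang out. I then gripped the jar, lowered it into the well until it touched the floor, released it, and pushed the drawer past both catches with closed fingers.

Last checks:
- **Jar:** before the push the cap top was at z 94 mm (30 + 64), so it was seated, and it stood upright on camera. With the drawer shut it can no longer be seen.
- **Final catch:** the key dipped about 5 mm on the last ramp and was back up at 138.1 mm after the click. The push reached 16 N sideways (about 19 N in all), probably against the hard stop, so I backed off at once. The drawer front then stayed at about −5 to −6 mm on the joint.
- **Everything else:** both pots are where they were, to within the cameras' 2–4 mm disagreement. The spatula and mouse looked undisturbed in the last picture. I did not re-check the tube rack, keypad, beaker or notebook.

The tool's tilt drifted by up to about 3.5° during the moves. I allowed for this when placing the jar, which may have leaned about 1° before it settled. The force readings were too noisy (about 1 N) to show the key's spring clearly, so I confirmed the drawer's release by camera.

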